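# Unbolt the bead case and hold its lid half open

## Task

I need to pick beads out of the yellow bead case: draw its bolt all the way out, then lift the turquoise lid with the red tab to 45 degrees from shut (half-way to upright) and keep the fingers holding it still there, because it falls shut when let go. Finish while holding the lid; nothing is let go at the end, and the other things on the table stay where they are.

Things in the scene. Friction and masses are not known exactly. Their poses are not given: they have to be found in the camera images.
- case: Yellow bead case fixed to the table, 170 (x) x 240 (y) x 80 mm high. Origin: centre of its underside. x points from the lid's hinge to its free edge (away from the robot), y left, z up. On its right side (-y) a yellow bracket (50 in x, 130 in y, 87 high, centre x +30, y -185 mm) bears the bolt's two collars, at y -134 and -242, 12 mm thick in y, tops at 105 mm.
- lid (a joint): Lid angle from shut, rad: 0 shut (level), positive opening, stop at 1.4; 45 degrees = 0.785. Turquoise frame round a clear window, 180 (hinge to free edge) x 240 x 8 mm, about 0.35 kg. No spring or catch: it falls shut from any angle when let go. While the bolt lies across it, it cannot open more than a degree or so.
- lid_hinge (a point): Middle of the lid's hinge line, at case x -85, y 0, z 80 mm (underside of the shut lid). The line runs along the case's y axis; the lid opens by raising its far edge up and back towards the robot. Axes as the case's.
- lid_grip (a point): Grip point on the lid's upright red tab near its free edge. Tab: 34 mm long (case x), 12 mm thick (case y), standing 42 mm above the lid's top face. Point: on the tab's middle plane, 155 mm from the hinge along the lid, 27 mm above its top face (35 above its underside). Moves and turns with the lid; axes as the case's when shut.
- bolt (a joint): How far the bolt is drawn, m: 0 fully home across the lid, 0.045 fully out. It slides along the case's -y direction (to the right, away from the lid), with about 1.5 N of friction and stays where it is left. Undrawn its 10 mm steel rod lies over the lid's right edge (22 mm of overlap at 0).
- bolt_grip (a point): Grip point on the bolt's black upright round post (14 mm diameter): on its axis, 14 mm below its top, 131 mm above the table, 43 mm above the shut lid's top face. Travels with the bolt. At bolt 0 it is at case x +30, y -165 mm; axes as the case's.
- tub_red: Bystander: closed tub of red beads, 72 mm diameter, 57 mm high, loose; origin at the centre of its underside.
- tub_orange: Bystander: closed tub of orange beads, 72 mm diameter, 57 mm high, loose; origin at the centre of its underside.
- spool: Bystander: copper wire spool, 52 mm diameter, 41 mm high, loose; origin at the centre of its underside.
- pliers: Bystander: pliers with blue grips lying flat, about 145 mm long and 11 mm high, loose, beyond the case; origin near the middle, on the table.
- pens: Bystander: white pot of markers, 84 mm diameter, 140 mm high, loose; origin at the centre of its underside.
- bucket: Bystander: red dotted bucket of buttons, 124 mm diameter, 108 mm high, loose; origin at the centre of its underside.

How it is judged:
By the outcome, as a careful person would: the job done as asked, in the order asked, and still so for the second after the job is handed in, while the arm keeps its last pose, push and grip.
It also fails if it takes over 43 s, if anything falls off the work surface, if the arm or the gripper's body presses on something with over 40 N, if the wrist force passes 120 N, or if a joint passes its speed limit or range.

## Robot

A 6-joint arm with a two-finger parallel gripper is mounted at the origin on the work surface. World frame = base frame: x ahead of the robot, y to its left, z up, the work surface at z = 0. Lengths are in m, angles in degrees, forces in N, time in s.
With the tool pointing down it reaches from about 0.4 to 0.825 m from the base axis. Payload 7 kg.
Tool frame: the origin (TCP) lies on the centre line of the jaws, within the pads' length; the fingertips stand 19 mm ahead of it and the grasp point (between the pads) is the TCP; z points along the fingers, y is the line along which they close (so a half turn about z gives the same grasp; the last joint's range is limited). The gripper opens to 88 mm and grips with 3 to 60 N. Pads are 19 mm wide; open, the fingers measure 130 mm over their backs; the gripper's body (78 mm by 193 mm) begins 47 mm behind the grasp point.
Start: joints at [16.507, 20.546, 0.682, 0, -70.136, -16.507], TCP at [0.675, -0, 0.246] pointing down, gripper open.
Joint ranges: [-176.03, 176.03], [-82.01, 121.73], [-58.28, 71.71], [-173.87, 95.51], [-174.79, -0.11], [-173.66, 173.66]. Speed limits (degrees/s): [136.94, 136.94, 172.46, 180, 180, 180].

## Interface

Orientations are given as [roll, pitch, yaw] about the fixed x, y, z axes, in that order (R = Rz(yaw) Ry(pitch) Rx(roll)).
In Python, from plant import * gives the robot as it stands. The module is installed in compiled form; this text tells all that it offers.
- The arm moves only by the tool play_rows, never from a script. Its argument "deltas" is a list of rows, each a list of 6 numbers: the shift along the world's x, y, z scaled (see below), then the turn, a rotation vector about the world's x, y, z scaled (see below). A call has 1 to 10 rows; each row shifts and turns the commanded pose from where the row before left it; what a row does not reach is not made up. The controller multiplies each number of a shift by 800 mm and each number of a turn by 180 degrees. A row lasts 1/10 s, in which the tool goes at most 50 mm and 8.59 degrees, less where a joint would pass 70% of its speed; a pose out of reach is approached as far as the arm can. A call with a number of a shift or a turn outside -1 to 1 is refused whole. A call with a gripper value outside its range is refused whole. "gripper" is the gripper command: -1 is shut, 1 is fully open, values between are in proportion, set as the call begins (left out, the last holds). The fingers move at their own pace and stop on an object; the grip force is fixed at half the most. Time passes only in rows, so rows that do not move let the fingers close. It gives the time, the measured TCP pose, the force, the opening and the grip force at its end, in the units of the state.
- get_obs(): the state, without advancing time (a new reading comes with each control period).
- snapshot(name): name is "scene" or "side" or "wrist"; returns (picture, depth): 480x640x3 uint8, blue, green, red; 480x640 float32, m along the optical axis (not along the pixel's ray), 0 where there is no reading.
- camera_model(name): a dict with "fx", "fy", "cx", "cy" (pixels), "world_to_cam" (4x4, takes a point from world to camera coordinates). Camera axes: x right, y down, z forward; pixel columns grow to the right and rows downward; lengths in m; the calibration is good to about 2 mm. A picture is of the moment at which its call begins: read the wrist's pose just before it. camera_model takes no time and is no camera call; for the wrist camera it gives the pose at the moment of the call.
- close_job(): hands the job in; it is judged then, once.
The state is a dict: "clock": time; "joint_pos": joint angles; "qvel": joint speeds; "tau": joint torques, N m; "tool_pos": TCP position; "orientation": TCP orientation; "force": force on the tool from outside, world axes, zero at the start; "moment": the same for the moment, N m; "opening": finger opening in m; "gripper_force": force on a finger pad.
Only numpy, scipy, OpenCV 4.12 (cv2) and the standard library are available. Lean on these libraries where they do the work, as an engineer would, in place of code of your own. Each camera call takes 0.05 s, during which the arm holds its last target. There are 200 camera calls.

## Working session

There is one attempt and no reset: what is moved stays moved. The work goes in short steps, Python scripts to look and compute and a tool call to move; the robot and the scene stay as the last step left them, time stands still between calls to the robot, and variables do not carry over. Pictures are saved under pics/ and viewed, at most 10 in all, crops included, and the job is handed in when it is done.

Besides the shell and the picture viewer there is one more tool, called after "Emit:" as a command line: name --pt "numbers of a row" for each row, then --argument value for the rest. play_rows: Moves the arm, as the interface text tells. Its arguments: {"type":"object","properties":{"deltas":{"type":"array","items":{"type":"array","items":{"type":"number","minimum":-1,"maximum":1}}},"gripper":{"type":"number"}},"required":["deltas"]}

```bash
mkdir -p pics
cat > h.py <<'E'
from plant import *
import numpy as np, cv2
def snap(n,f):
    m=camera_model(n); p,d=snapshot(n); cv2.imwrite(f'pics/{f}.png',p); np.savez(f'{f}.npz',d=d,w=np.array(m['world_to_cam']),k=[m[a] for a in('fx','fy','cx','cy')]); return p,d
def w(f,u,v,dep=None):
    z=np.load(f'{f}.npz'); fx,fy,cx,cy=z['k']; d=dep or np.median(z['d'][v-1:v+2,u-1:u+2])
    return (np.linalg.inv(z['w'])@[(u-cx)*d/fx,(v-cy)*d/fy,d,1])[:3].round(4)
E
python3 - <<'E'
from h import *
snap('scene','a');snap('side','b')
print(get_obs())
E
```

```text
{'clock': 0.1, 'joint_pos': array([ 1.65080003e+01,  2.05866680e+01,  6.39655280e-01, -1.83562272e-02,
       -7.01356802e+01, -1.65071813e+01]), 'qvel': array([-0.00972387, -0.02608401,  0.09365545,  0.04477287, -0.03576459,
        0.01673454]), 'tau': array([-1.42273191e-03, -5.84165347e+01,  2.93752134e+01,  7.01551259e+00,
        1.01412315e-02, -6.66964229e-05]), 'tool_pos': array([ 6.74594313e-01, -6.62853852e-06,  2.44726693e-01]), 'orientation': array([ 1.79915812e+02, -6.95243292e-03, -9.00054256e+01]), 'force': array([-0.24141324, -0.2767335 , -0.28042771]), 'moment': array([-0.0184127 ,  0.01697217,  0.04387072]), 'gripper_force': 0.0, 'opening': 0.08770061448050599}
```

View pics/a.png

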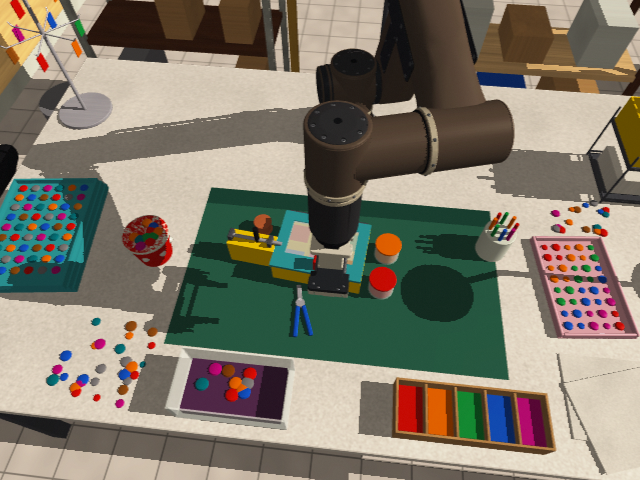

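View pics/b.png

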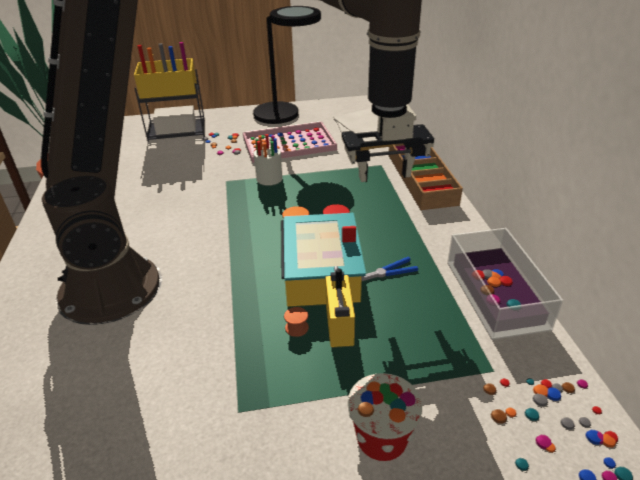

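The scene camera's view of the lid is partly blocked by the gripper. In the side view the lid's red tab is at about (349,234) and the black post at about (338,275). I'll enlarge that area.

Run:
```python
from h import *
p=cv2.imread('pics/b.png')[200:350,270:430]
cv2.imwrite('pics/c.png',cv2.resize(p,None,fx=5,fy=4,interpolation=cv2.INTER_CUBIC)[:600])
```

```text
(no output)
```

View pics/c.png

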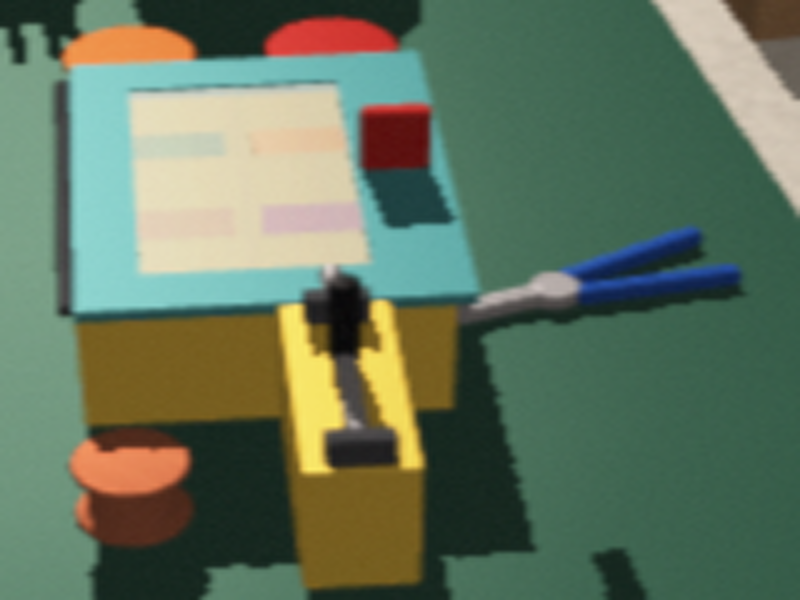

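The enlarged crop shows the top-face corners of the lid (crop px) at (77,312), (478,293), (418,52) and (72,66). The tab's side face spans (361..430, 106..168), and the post top is near (345,276). Next I fit the case pose to these.

```bash
cat >> h.py <<'E'
def fit(f,uv,pts,x0):
    from scipy.optimize import least_squares
    z=np.load(f'{f}.npz'); fx,fy,cx,cy=z['k']; uv=np.array(uv,float); P=np.array(pts,float)
    def r(q):
        c,s=np.cos(q[2]),np.sin(q[2]); W=P@np.array([[c,-s,0],[s,c,0],[0,0,1]]).T+[q[0],q[1],0]
        C=W@z['w'][:3,:3].T+z['w'][:3,3]
        return (np.c_[C[:,0]/C[:,2]*fx+cx,C[:,1]/C[:,2]*fy+cy]-uv).ravel()
    s=least_squares(r,x0); return s.x,s.fun.reshape(-1,2).round(1)
E
python3 - <<'E'
from h import *
uv=[[x/5+269.6,y/4+199.6] for x,y in [(77,312),(478,293),(418,52),(72,66)]]
P=[(-.085,-.12,.088),(.095,-.12,.088),(.095,.12,.088),(-.085,.12,.088)]
print(fit('b',uv,P,[.6,.1,0]))
print([w('b',int(u),int(v)) for u,v in [(345,235),(352,235),(339,270),(320,245),(285+3,276),(287,219),(350,216),(361,271)]])
E
```

```text
(array([ 0.51200265, -0.04125601, -0.10754448]), array([[-0.6,  0.2],
       [ 0.7,  0.2],
       [ 0.3, -0.5],
       [-0.4, -0.3]]))
[array([ 0.5717, -0.0508,  0.1084]), array([ 0.5881, -0.053 ,  0.1076]), array([ 0.5247, -0.2114,  0.1427]), array([ 0.5119, -0.0469,  0.0846]), array([ 0.4232, -0.1461,  0.0871]), array([0.4473, 0.0732, 0.0865]), array([0.6071, 0.054 , 0.0869]), array([ 0.5849, -0.1607,  0.0871])]
```

Emit:
play_rows --pt "-0.0188 -0.0261 -0.0056 0 0 0.0466" --pt "-0.0188 -0.0261 -0.0056 0 0 0.0466" --pt "-0.0188 -0.0261 -0.0056 0 0 0.0466" --pt "-0.0188 -0.0261 -0.0056 0 0 0.0466" --pt "-0.0188 -0.0261 -0.0056 0 0 0.0466" --pt "-0.0188 -0.0261 -0.0056 0 0 0.0466" --pt "-0.0188 -0.0261 -0.0056 0 0 0.0466" --pt "-0.0188 -0.0261 -0.0056 0 0 0.0466" --pt "-0.0188 -0.0261 -0.0056 0 0 0.0466" --pt "-0.0188 -0.0261 -0.0056 0 0 0.0466" --gripper 1

```text
clock: 1.1
tool_pos: [0.5236, -0.2095, 0.2003]
orientation: [-180.0, 0.0, -5.8]
force: [-0.9, -0.3, 0.2]
opening: 0.0877
gripper_force: 0.0
```

Emit:
play_rows --pt "0 0 0 0 0 0" --pt "0 0 0 0 0 0" --pt "0 0 0 0 0 0"

```text
clock: 1.4
tool_pos: [0.525, -0.2085, 0.2008]
orientation: [-180.0, -0.0, -6.2]
force: [0.4, 0.7, -0.2]
opening: 0.0873
gripper_force: 0.0
```

Run:
```python
from h import *
snap('wrist','d'); p,d=snap('scene','e')
o=get_obs();print({k:np.round(o[k],3) for k in('tool_pos','orientation','joint_pos')})
a=cv2.imread('pics/d.png')[:, :]; b=cv2.resize(p[180:330,200:420],(440,300))
cv2.imwrite('pics/de.png',np.vstack([cv2.resize(a,(400,300)),cv2.resize(b,(400,300))]))
```

```text
{'tool_pos': array([ 0.525, -0.208,  0.201]), 'orientation': array([-1.80e+02, -8.00e-03, -6.14e+00]), 'joint_pos': array([ -1.788,  12.193, -17.122,   0.   , -60.677,  85.647])}
```

View pics/de.png

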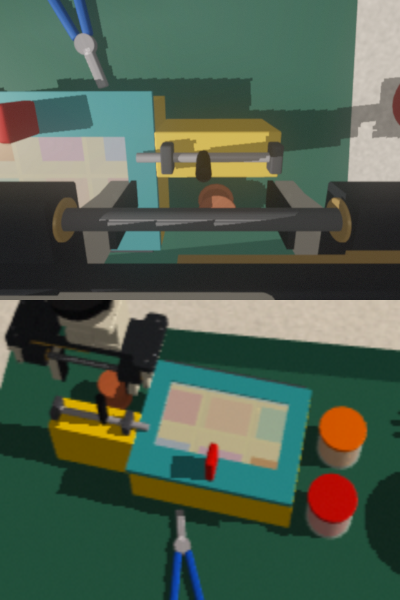

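The wrist view shows the post at about (204,150–180) in the small frame, which is full-size (326,240–288), centred between the fingers. The bolt is still home across the lid. I'll locate the post and tab by depth.

Run:
```python
from h import *
for v in range(236,292,6): print(v,w('d',326,v), end=' ')
print()
def cloud(f,sel):
    z=np.load(f+'.npz');d=z['d'];fx,fy,cx,cy=z['k'];v,u=np.nonzero(d>0);D=d[v,u]
    W=(np.linalg.inv(z['w'])@np.c_[(u-cx)*D/fx,(v-cy)*D/fy,D,np.ones(len(D))].T)[:3].T
    p=cv2.imread(f'pics/{f}.png')[v,u].astype(int); return W,p
for f in 'de':
    W,p=cloud(f,0)
    m=(p.max(1)<70)&(W[:,2]>.118)&(W[:,2]<.148)&(abs(W[:,0]-.525)<.03)&(abs(W[:,1]+.208)<.03)
    print(f,'post',m.sum(),W[m].min(0),W[m].max(0),W[m].mean(0))
    m=(p[:,2]>100)&(p[:,0]<70)&(p[:,1]<70)&(W[:,2]>.1)&(W[:,2]<.14)&(abs(W[:,0]-.58)<.05)&(abs(W[:,1]+.05)<.05)
    if m.sum():print(f,'tab',m.sum(),W[m].min(0),W[m].max(0),W[m].mean(0))
uv=[[x*.55+200,y*.5+180] for x,y in [(163,361-300),(312,392-300),(294,502-300),(130,472-300)]]
P=[(-.085,-.12,.088),(-.085,.12,.088),(.095,.12,.088),(.095,-.12,.088)]
print(fit('e',uv,P,[.5,-.04,-.1]))
```

```text
236 [ 0.5311 -0.2129  0.0879] 242 [ 0.5301 -0.2127  0.0986] 248 [ 0.5303 -0.2126  0.112 ] 254 [ 0.5301 -0.2125  0.1228] 260 [ 0.5302 -0.2124  0.1337] 266 [ 0.5302 -0.2123  0.1436] 272 [ 0.5278 -0.212   0.1458] 278 [ 0.5248 -0.2117  0.1467] 284 [ 0.5212 -0.2113  0.1458] 290 [ 0.5176 -0.211   0.145 ] 
d post 798 [ 0.51665414 -0.2174181   0.11845693] [ 0.53071693 -0.20501814  0.14744208] [ 0.52613487 -0.21147661  0.14022704]
d tab 2592 [ 0.56503378 -0.05540551  0.10004249] [ 0.59752657 -0.04465565  0.13280769] [ 0.58118649 -0.0520213   0.11876823]
e post 43 [ 0.51854246 -0.21465226  0.11829034] [ 0.53287205 -0.20316216  0.1476585 ] [ 0.52783408 -0.20885443  0.13593855]
e tab 71 [ 0.56708301 -0.05196427  0.10102278] [ 0.60093266 -0.03854622  0.13523789] [ 0.58589474 -0.04415786  0.12582713]
(array([ 0.51356428, -0.03275587, -0.10223832]), array([[-1.7, -0.3],
       [ 1.5, -1. ],
       [ 0.9,  1.5],
       [-0.7, -0.8]]))
```

Emit:
play_rows --pt "-0.001 -0.0015 -0.0292 0 0 0" --pt "-0.001 -0.0015 -0.0292 0 0 0" --pt "0 0 -0.0288 0 0 0" --pt "0 0 0 0 0 0" --pt "0 0 0 0 0 0"

```text
clock: 2.0
tool_pos: [0.5234, -0.211, 0.1313]
orientation: [180.0, 0.0, -6.1]
force: [-0.4, -0.2, 0.6]
opening: 0.0877
gripper_force: 0.0
```

Emit:
play_rows --pt "0 0 0 0 0 0" --pt "0 0 0 0 0 0" --pt "0 0 0 0 0 0" --pt "0 0 0 0 0 0" --pt "0 0 0 0 0 0" --pt "0 0 0 0 0 0" --pt "0 0 0 0 0 0" --pt "0 0 0 0 0 0" --gripper -1

```text
clock: 2.8
tool_pos: [0.523, -0.2113, 0.131]
orientation: [180.0, 0.0, -6.1]
force: [-0.5, 0.4, 0.4]
opening: 0.0289
gripper_force: 0.0
```

Emit:
play_rows --pt "0 0 0 0 0 0" --pt "0 0 0 0 0 0" --pt "0 0 0 0 0 0" --pt "0 0 0 0 0 0" --pt "0 0 0 0 0 0"

```text
clock: 3.3
tool_pos: [0.523, -0.2112, 0.131]
orientation: [-180.0, 0.0, -6.1]
force: [0.9, 1.3, -0.3]
opening: 0.0134
gripper_force: 30.0
```

Emit:
play_rows --pt "-0.001 -0.0093 0 0 0 0" --pt "-0.001 -0.0093 0 0 0 0" --pt "-0.001 -0.0093 0 0 0 0" --pt "-0.001 -0.0093 0 0 0 0" --pt "-0.001 -0.0093 0 0 0 0" --pt "-0.001 -0.0093 0 0 0 0" --pt "0 0 0 0 0 0" --pt "0 0 0 0 0 0"

```text
clock: 4.1
tool_pos: [0.5188, -0.2505, 0.1309]
orientation: [-179.6, -0.1, -6.2]
force: [0.2, 37.5, 9.9]
opening: 0.0132
gripper_force: 30.0
```

Emit:
play_rows --pt "-0.0002 -0.0015 0 0 0 0" --pt "-0.0002 -0.0015 0 0 0 0" --pt "0 0 0 0 0 0" --pt "0 0 0 0 0 0"

```text
clock: 4.5
tool_pos: [0.5188, -0.2508, 0.1308]
orientation: [-179.4, -0.1, -6.1]
force: [-0.2, 49.8, 14.1]
opening: 0.0135
gripper_force: 30.0
```

Emit:
play_rows --pt "0.0008 0.0075 0 0 0 0" --pt "0 0 0 0 0 0"

```text
clock: 4.7
tool_pos: [0.5188, -0.25, 0.1309]
orientation: [-179.9, -0.0, -6.1]
force: [0.3, 16.4, 4.0]
opening: 0.0131
gripper_force: 30.0
```

Run:
```python
from h import *
a,_=snap('wrist','f'); p,d=snap('side','g')
o=get_obs();print({k:np.round(o[k],3) for k in('tool_pos','force')})
b=cv2.resize(p[220:370,260:460],(640,480),interpolation=cv2.INTER_CUBIC)
cv2.imwrite('pics/fg.png',cv2.resize(np.vstack([a[100:400],b[:]]),None,fx=.76,fy=.76))
```

```text
{'tool_pos': array([ 0.519, -0.25 ,  0.131]), 'force': array([ 0.311, 18.582,  4.707])}
```

View pics/fg.png

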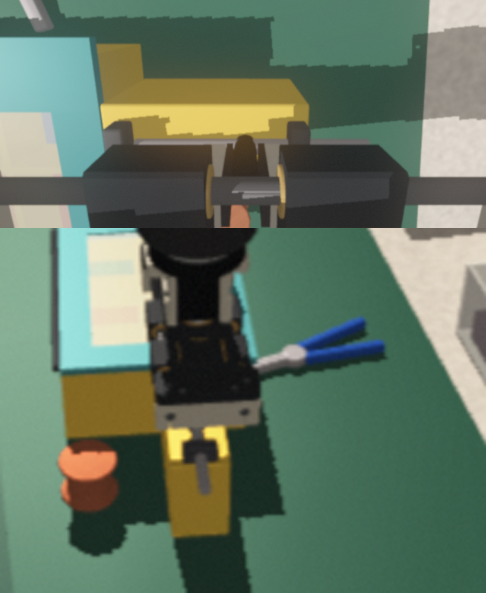

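In the wrist crop the rod looks clear of the lid, and the finger sits close to the outer collar. I'll measure where the post and collars were before the pull, to find out whether the bolt hit its stop or a finger hit the collar.

Run:
```python
from h import *
q=(.512,-.0425,-np.radians(6.15));c,s=np.cos(q[2]),np.sin(q[2])
def case(f):
    z=np.load(f+'.npz');d=z['d'];fx,fy,cx,cy=z['k'];v,u=np.nonzero(d>0);D=d[v,u]
    W=(np.linalg.inv(z['w'])@np.c_[(u-cx)*D/fx,(v-cy)*D/fy,D,np.ones(len(D))].T)[:3].T
    x,y=W[:,0]-q[0],W[:,1]-q[1]; return np.c_[c*x+s*y,-s*x+c*y,W[:,2]]*1000
for f in 'dfg':
    C=case(f); 
    for nm,y0,y1,z0,z1 in [('inner',-150,-120,97,110),('outer',-262,-225,97,110),('post',-230,-150,118,149),('lidedge',-125,-110,84,91),('rod',-140,-90,93,103)]:
        m=(C[:,1]>y0)&(C[:,1]<y1)&(C[:,2]>z0)&(C[:,2]<z1)&(abs(C[:,0]-30)<(12 if nm!='lidedge' else 50))
        if m.sum()>5: print(f,nm,m.sum(),np.percentile(C[m],[2,98],axis=0).round(1).tolist())
```

```text
d inner 1188 [[18.8, -149.2, 97.6], [41.2, -121.0, 107.4]]
d outer 1009 [[18.6, -243.6, 98.0], [41.4, -225.9, 107.5]]
d post 875 [[24.2, -172.7, 119.8], [36.4, -160.1, 146.9]]
d lidedge 2035 [[-17.3, -123.8, 85.5], [77.8, -110.2, 90.4]]
d rod 769 [[23.2, -139.5, 95.2], [37.3, -100.1, 102.0]]
f inner 721 [[32.2, -148.8, 97.3], [41.8, -125.4, 107.3]]
f outer 708 [[32.7, -260.8, 97.3], [41.8, -226.3, 107.4]]
f post 3000 [[32.4, -222.8, 118.6], [40.9, -191.1, 148.0]]
f lidedge 2588 [[22.0, -124.0, 84.9], [78.9, -110.2, 90.4]]
f rod 200 [[31.2, -139.7, 93.1], [41.7, -136.0, 102.9]]
g outer 99 [[18.5, -259.5, 97.3], [41.5, -228.4, 106.8]]
g lidedge 20 [[-19.9, -118.5, 84.5], [-7.4, -110.4, 89.9]]
```

Emit:
play_rows --pt "0.0008 0.0075 0 0 0 0" --pt "0 0 0 0 0 0"

```text
clock: 5.0
tool_pos: [0.5192, -0.2462, 0.1309]
orientation: [180.0, -0.0, -6.1]
force: [1.1, 0.4, -1.4]
opening: 0.0132
gripper_force: 30.0
```

Emit:
play_rows --pt "0 0 0 0 0 0" --pt "0 0 0 0 0 0" --pt "0 0 0 0 0 0" --pt "0 0 0.006 0 0 0" --pt "0 0 0.006 0 0 0" --pt "0 0 0 0 0 0" --gripper -0.5

```text
clock: 5.6
tool_pos: [0.5197, -0.2465, 0.1417]
orientation: [180.0, -0.1, -6.1]
force: [0.4, 0.4, -0.8]
opening: 0.0215
gripper_force: 0.0
```

Emit:
play_rows --pt "0 0 0 0 0 0" --pt "0 0 0 0 0 0" --pt "0 0 0 0 0 0" --pt "0 0 0 0 0 0" --gripper -1

```text
clock: 6.0
tool_pos: [0.5191, -0.2463, 0.1407]
orientation: [180.0, 0.0, -6.1]
force: [-0.7, 0.0, 2.9]
opening: 0.0133
gripper_force: 30.0
```

Emit:
play_rows --pt "-0.0004 -0.0035 0 0 0 0" --pt "-0.0004 -0.0035 0 0 0 0" --pt "-0.0004 -0.0035 0 0 0 0" --pt "0 0 0 0 0 0" --pt "0 0 0 0 0 0"

```text
clock: 6.5
tool_pos: [0.5188, -0.2504, 0.1406]
orientation: [-179.7, -0.0, -6.1]
force: [-0.4, 26.5, 11.1]
opening: 0.0134
gripper_force: 30.0
```

The pull is blocked at the same y even 10 mm higher, so this may be the bolt's real stop, with the bolt slightly drawn at the start. I'll measure post to collar distance precisely.

Run:
```python
from h import *
snap('wrist','i');snap('scene','j')
q=(.512,-.0425,-np.radians(6.15));c,s=np.cos(q[2]),np.sin(q[2])
def case(f):
    z=np.load(f+'.npz');d=z['d'];fx,fy,cx,cy=z['k'];v,u=np.nonzero(d>0);D=d[v,u]
    W=(np.linalg.inv(z['w'])@np.c_[(u-cx)*D/fx,(v-cy)*D/fy,D,np.ones(len(D))].T)[:3].T
    x,y=W[:,0]-q[0],W[:,1]-q[1]; return np.c_[c*x+s*y,-s*x+c*y,W[:,2]]*1000
for f in 'dfi':
    C=case(f)
    m=(abs(C[:,2]-106)<1.5)&(abs(C[:,0]-30)<12)&(C[:,1]<-100)
    print(f,'z106 hist y',[(int(k),int(n)) for k,n in zip(*np.unique(np.floor(C[m,1]/2)*2,return_counts=True)) if n>5])
    m=(abs(C[:,2]-88)<2)&(abs(C[:,0]-75)<8)&(C[:,1]<-80); print(f,'lid edge',np.percentile(C[m,1],1))
    m=(abs(C[:,2]-146)<2)&(abs(C[:,0]-30)<9)&(C[:,1]<-100)
    print(f,'z146',[(int(k),int(n)) for k,n in zip(*np.unique(np.floor(C[m,1]/2)*2,return_counts=True)) if n>5])
    m=(abs(C[:,2]-98)<6)&(abs(C[:,0]-30)<6)&(C[:,1]>-120)&(C[:,1]<-80)
    if m.any(): print(f,'rod tip',C[m,1].max())
```

```text
d z106 hist y [(-244, 109), (-242, 118), (-240, 107), (-238, 117), (-236, 124), (-234, 112), (-168, 6), (-166, 7), (-164, 6), (-138, 28), (-136, 131), (-134, 113), (-132, 120), (-130, 122), (-128, 117), (-126, 66)]
d lid edge -116.42322116595764
d z146 [(-174, 28), (-172, 55), (-170, 87), (-168, 97), (-166, 95), (-164, 84), (-162, 56)]
d rod tip -99.3001121385074
f z106 hist y [(-244, 57), (-242, 62), (-240, 67), (-238, 63), (-236, 68), (-234, 53), (-214, 7), (-212, 12), (-210, 9), (-208, 11), (-206, 13), (-204, 10), (-202, 10), (-138, 31), (-136, 71), (-134, 70), (-132, 66), (-130, 71), (-128, 91), (-126, 38)]
f lid edge -116.76667209648015
f z146 [(-218, 11), (-216, 14), (-214, 8), (-210, 6), (-208, 17), (-206, 7), (-202, 9), (-200, 19), (-198, 15)]
i z106 hist y [(-246, 9), (-244, 87), (-242, 92), (-240, 92), (-238, 92), (-236, 95), (-234, 71), (-214, 7), (-212, 9), (-210, 9), (-208, 10), (-206, 10), (-204, 9), (-202, 9), (-138, 43), (-136, 107), (-134, 100), (-132, 87), (-130, 91), (-128, 94), (-126, 37)]
i lid edge -116.69112590217507
i z146 [(-222, 13), (-218, 12), (-216, 19), (-214, 21), (-212, 58), (-210, 71), (-208, 91), (-206, 70), (-204, 71), (-202, 35), (-200, 21), (-198, 6), (-196, 14)]
```

Emit:
play_rows --pt "0.0005 0.0045 0 0 0 0" --pt "0 0 0 0 0 0"

```text
clock: 6.8
tool_pos: [0.5188, -0.2499, 0.1406]
orientation: [-179.9, -0.0, -6.1]
force: [-0.4, 10.1, 6.1]
opening: 0.0131
gripper_force: 30.0
```

Emit:
play_rows --pt "0 0 0 0 0 0" --pt "0 0 0 0 0 0" --pt "0 0 0 0 0 0" --pt "0 0 0.03 0 0 0" --pt "0 0 0.05 0 0 0" --pt "0 0 0 0 0 0" --gripper -0.5

```text
clock: 7.4
tool_pos: [0.5212, -0.2526, 0.2098]
orientation: [179.9, -0.5, -6.1]
force: [0.4, -0.3, 0.0]
opening: 0.0222
gripper_force: 0.0
```

Emit:
play_rows --pt "-0.0019 0.0443 0.0104 -0.0045 -0.0414 0" --pt "-0.0019 0.0443 0.0104 -0.0045 -0.0414 0" --pt "-0.0019 0.0443 0.0104 -0.0045 -0.0414 0" --pt "-0.0019 0.0443 0.0104 -0.0045 -0.0414 0" --pt "-0.0019 0.0443 0.0104 -0.0045 -0.0414 0" --pt "-0.0019 0.0443 0.0104 -0.0045 -0.0414 0" --pt "0 0 0 0 0 0" --pt "0 0 0 0 0 0" --pt "0 0 0 0 0 0" --gripper 0

```text
clock: 8.3
tool_pos: [0.5249, -0.1039, 0.271]
orientation: [178.6, -35.8, -6.8]
force: [-1.2, -0.2, 0.1]
opening: 0.0434
gripper_force: 0.0
```

Run:
```python
from h import *
o=get_obs();print({k:np.round(o[k],3) for k in('tool_pos','orientation','joint_pos')})
```

```text
{'tool_pos': array([ 0.525, -0.104,  0.271]), 'orientation': array([178.634, -35.81 ,  -6.809]), 'joint_pos': array([ 11.705, -12.715, -56.808,  45.944, -16.853,  30.048])}
```

The 45° tilt runs into the j3 limit. I'll grasp with the tool leaning 25° away from the robot, so the final tilt is only 20°.

```bash
cat >> h.py <<'E'
from scipy.spatial.transform import Rotation as R
YAW=-6.15
def tgt(th): # tool at tilt th about case -y
    return R.from_euler('z',YAW,degrees=True)*R.from_rotvec([0,-np.radians(th),0])*R.from_euler('x',180,degrees=True)
def go(p,th,n):
    o=get_obs(); dp=(np.array(p)-o['tool_pos'])/.8/n
    rv=(tgt(th)*R.from_euler('xyz',o['orientation'],degrees=True).inv()).as_rotvec(degrees=True)
    print(np.round(dp,4),np.round(rv/180/n,4),np.linalg.norm(rv)/n)
E
python3 -c "
from h import *
go([.5816,-.047,.2],-25,8)"
```

```text
[ 0.0089  0.0089 -0.0111] [0.0057 0.0418 0.0005] 7.603627007048299
```

Emit:
play_rows --pt "0.0089 0.0089 -0.0111 0.0057 0.0418 0.0005" --pt "0.0089 0.0089 -0.0111 0.0057 0.0418 0.0005" --pt "0.0089 0.0089 -0.0111 0.0057 0.0418 0.0005" --pt "0.0089 0.0089 -0.0111 0.0057 0.0418 0.0005" --pt "0.0089 0.0089 -0.0111 0.0057 0.0418 0.0005" --pt "0.0089 0.0089 -0.0111 0.0057 0.0418 0.0005" --pt "0.0089 0.0089 -0.0111 0.0057 0.0418 0.0005" --pt "0.0089 0.0089 -0.0111 0.0057 0.0418 0.0005" --pt "0 0 0 0 0 0" --pt "0 0 0 0 0 0" --gripper 0

```text
clock: 9.3
tool_pos: [0.583, -0.0598, 0.2043]
orientation: [178.8, 20.8, -6.5]
force: [-1.1, -0.3, 1.0]
opening: 0.0436
gripper_force: 0.0
```

Run:
```python
from h import *
a,_=snap('wrist','k');b,_=snap('scene','l')
cv2.imwrite('pics/kl.png',np.vstack([cv2.resize(a,(400,300)),cv2.resize(b[180:330,200:420],(400,300))]))
o=get_obs();print({k:np.round(o[k],3) for k in('tool_pos','orientation','joint_pos')})
z=np.load('k.npz');d=z['d'];fx,fy,cx,cy=z['k'];v,u=np.nonzero(d>0);D=d[v,u]
W=(np.linalg.inv(z['w'])@np.c_[(u-cx)*D/fx,(v-cy)*D/fy,D,np.ones(len(D))].T)[:3].T
p=a[v,u].astype(int);m=(p[:,2]>60)&(p[:,2]>3*p[:,1])&(W[:,2]>.1)&(W[:,2]<.14)&(abs(W[:,0]-.58)<.05)&(abs(W[:,1]+.05)<.05)
c,s=np.cos(np.radians(YAW)),np.sin(np.radians(YAW));x,y=W[m,0]-.512,W[m,1]+.0395
C=np.c_[c*x+s*y,-s*x+c*y,W[m,2]]*1000
print(m.sum(),np.percentile(C,[1,99],axis=0)); t=C[:,2]>126; print(t.sum(),np.percentile(C[t],[1,99],axis=0))
```

```text
{'tool_pos': array([ 0.583, -0.06 ,  0.209]), 'orientation': array([178.801,  20.397,  -6.507]), 'joint_pos': array([ 10.204,  25.987,   3.097,  -4.603, -87.048,  74.55 ])}Traceback (most recent call last):
  File "<stdin>", line 10, in <module>
    return _quantile_unchecked(
        a, q, axis, out, overwrite_input, method, keepdims, weights)
    return _ureduce(a,
                    func=_quantile_ureduce_func,
    ...<5 lines>...
                    overwrite_input=overwrite_input,
                    method=method)
    r = func(a, **kwargs)
    result = _quantile(arr,
                       quantiles=q,
    ...<2 lines>...
                       out=out,
                       weights=wgt)
    slices_having_nans = np.isnan(arr[-1, ...])
                                  ~~~^^^^^^^^^
IndexError: index -1 is out of bounds for axis 0 with size 0
```

View pics/kl.png

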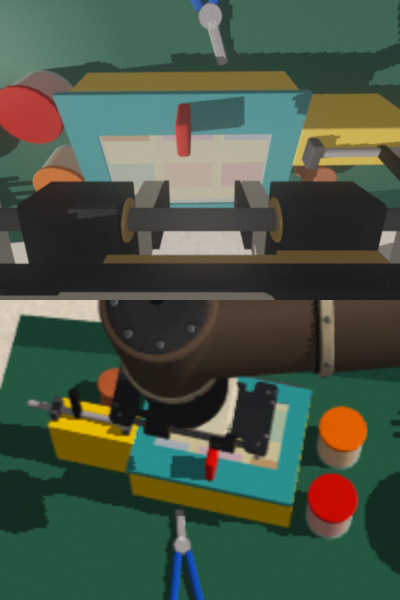

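The wrist view shows the tab at about (183,105–155) in the small frame, a little left of the jaw centre. In the scene view the bolt is clear of the lid. I'll refine the tab position.

Run:
```python
from h import *
z=np.load('k.npz');d=z['d'];fx,fy,cx,cy=z['k'];v,u=np.mgrid[150:260,270:320].reshape(2,-1);D=d[v,u]
W=(np.linalg.inv(z['w'])@np.c_[(u-cx)*D/fx,(v-cy)*D/fy,D,np.ones(len(D))].T)[:3].T
c,s=np.cos(np.radians(YAW)),np.sin(np.radians(YAW));x,y=W[:,0]-.512,W[:,1]+.0395
C=np.c_[c*x+s*y,-s*x+c*y,W[:,2]]*1000
for v0,u0 in [(175,293),(200,293),(240,293),(240,360)]: print(C[(v==v0)&(u==u0)], cv2.imread('pics/k.png')[v0,u0])
t=(C[:,2]>100)&(D>0); print(t.sum(),np.percentile(C[t],[1,99],axis=0))
t=C[:,2]>C[:,2].max()-6; print(t.sum(),np.percentile(C[t],[1,99],axis=0))
```

```text
[[ 86.75310581   0.44693361 105.18815897]] [ 49  54 109]
[[ 85.40143756  -0.42161642 129.88870974]] [ 62  65 151]
[[ 60.80416375   0.58550522 131.0101855 ]] [ 67  74 176]
[] [159 179 186]
1781 [[ 54.90570553  -5.45514585 100.48411791]
 [ 87.09714053   6.3616458  132.15298201]]
16 [[192.69253058 -11.71294785 308.96633294]
 [192.69253058 -11.71294785 308.96633294]]
```

```bash
cat >> h.py <<'E'
def cw(x,y,z):
    c,s=np.cos(np.radians(YAW)),np.sin(np.radians(YAW)); return np.array([.512+c*x-s*y,-.0395+s*x+c*y,z])
E
python3 -c "
from h import *
print(cw(.0705,.0004,.1235));go(cw(.0705,.0004,.18),-25,2)"
```

```text
[ 0.58213711 -0.04665509  0.1235    ]
[-0.0003  0.0084 -0.0179] [ 0.0045  0.0124 -0.0003] 2.367379978100064
```

Emit:
play_rows --pt "-0.0003 0.0084 -0.0179 0.0045 0.0124 -0.0003" --pt "-0.0003 0.0084 -0.0179 0.0045 0.0124 -0.0003" --pt "0 0 0 0 0 0" --pt "0 0 0 0 0 0"

```text
clock: 9.8
tool_pos: [0.582, -0.047, 0.1819]
orientation: [180.0, 24.9, -6.1]
force: [-0.2, 0.6, 1.4]
opening: 0.0441
gripper_force: 0.0
```

```bash
python3 -c "
from h import *
print(get_obs()['tool_pos']);go(cw(.0705,.0004,.1235),-25,3)"
```

```text
[ 0.58195246 -0.04697991  0.181897  ]
[ 0.0001  0.0001 -0.0243] [ 0.0001  0.0003 -0.    ] 0.05087503484579545
```

Emit:
play_rows --pt "0.0001 0.0001 -0.0243 0 0 0" --pt "0.0001 0.0001 -0.0243 0 0 0" --pt "0.0001 0.0001 -0.0243 0 0 0" --pt "0 0 0 0 0 0" --pt "0 0 0 0 0 0"

```text
clock: 10.3
tool_pos: [0.5826, -0.0468, 0.1236]
orientation: [179.9, 24.9, -6.1]
force: [-0.3, -0.2, 0.8]
opening: 0.0441
gripper_force: 0.0
```

Emit:
play_rows --pt "0 0 0 0 0 0" --pt "0 0 0 0 0 0" --pt "0 0 0 0 0 0" --pt "0 0 0 0 0 0" --pt "0 0 0 0 0 0" --pt "0 0 0 0 0 0" --pt "0 0 0 0 0 0" --gripper -1

```text
clock: 11.0
tool_pos: [0.5825, -0.0452, 0.1219]
orientation: [-179.9, 25.0, -6.1]
force: [0.6, 5.1, 3.2]
opening: 0.0119
gripper_force: 30.0
```

```bash
cat >> h.py <<'E'
def arc(a0,a1,n,r=(.155,.035)):
    f=lambda a:cw(-.085+r[0]*np.cos(a)-r[1]*np.sin(a),0,.08+r[0]*np.sin(a)+r[1]*np.cos(a))
    A=np.radians(np.linspace(a0,a1,n+1)); ax=R.from_euler('z',YAW,degrees=True).apply([0,-1,0])*(a1-a0)/n/180
    print([[*map(float,((f(b)-f(a))/.8).round(4)),*map(float,ax.round(4))] for a,b in zip(A,A[1:])])
E
python3 -c "
from h import *
o=get_obs();t=o['tool_pos'];h=cw(-.085,0,.08);print(np.hypot(*(t-h)[:2]),(t-h)[2])
arc(0,40,10,(.1555,.0435-.0005))"
```

```text
0.15569493302196388 0.041906018051589874
[[-0.0042, 0.0005, 0.0134, -0.0024, -0.0221, 0.0], [-0.0051, 0.0006, 0.0131, -0.0024, -0.0221, 0.0], [-0.006, 0.0006, 0.0127, -0.0024, -0.0221, 0.0], [-0.0069, 0.0007, 0.0123, -0.0024, -0.0221, 0.0], [-0.0077, 0.0008, 0.0117, -0.0024, -0.0221, 0.0], [-0.0085, 0.0009, 0.0112, -0.0024, -0.0221, 0.0], [-0.0093, 0.001, 0.0105, -0.0024, -0.0221, 0.0], [-0.01, 0.0011, 0.0099, -0.0024, -0.0221, 0.0], [-0.0106, 0.0011, 0.0091, -0.0024, -0.0221, 0.0], [-0.0112, 0.0012, 0.0084, -0.0024, -0.0221, 0.0]]
```

Emit:
play_rows --pt "-0.0042 0.002 0.0134 -0.0024 -0.0221 0.0" --pt "-0.0051 0.0006 0.0131 -0.0024 -0.0221 0.0" --pt "-0.006 0.0006 0.0127 -0.0024 -0.0221 0.0" --pt "0 0 0 0 0 0"

```text
clock: 11.4
tool_pos: [0.5695, -0.0437, 0.1551]
orientation: [-180.0, 12.8, -6.1]
force: [1.1, -0.1, -3.6]
opening: 0.0122
gripper_force: 30.0
```

Emit:
play_rows --pt "-0.0069 0.0007 0.0123 -0.0024 -0.0221 0.0" --pt "-0.0077 0.0008 0.0117 -0.0024 -0.0221 0.0" --pt "-0.0085 0.0009 0.0112 -0.0024 -0.0221 0.0" --pt "-0.0093 0.001 0.0105 -0.0024 -0.0221 0.0" --pt "-0.01 0.0011 0.0099 -0.0024 -0.0221 0.0" --pt "-0.0106 0.0011 0.0091 -0.0024 -0.0221 0.0" --pt "-0.0112 0.0012 0.0084 -0.0024 -0.0221 0.0" --pt "0 0 0 0 0 0" --pt "0 0 0 0 0 0"

```text
clock: 12.3
tool_pos: [0.5191, -0.0383, 0.2123]
orientation: [179.9, -15.0, -6.1]
force: [3.1, -1.1, -0.4]
opening: 0.0115
gripper_force: 30.0
```

Run:
```python
from h import *
a,_=snap('side','m');b,_=snap('scene','n');snap('wrist','o')
cv2.imwrite('pics/mn.png',np.hstack([cv2.resize(a[150:350,240:440],(400,400)),cv2.resize(b[150:330,190:420],(400,400))]))
t=get_obs()['tool_pos'];h=cw(-.085,0,.08);x,z=np.hypot(*(t-h)[:2]),(t-h)[2]
print(np.hypot(x,z),np.degrees(np.arctan2(z,x)-np.arctan2(.0419,.1557)),get_obs()['joint_pos'].round(1))
arc(40,45,2,(.1557,.0419))
```

```text
0.16109305813385988 39.79667634560998 [ 22.3  -1.1 -36.9  10.8 -41.7  54.2]
[[-0.0073, 0.0008, 0.0049, -0.0015, -0.0138, 0.0], [-0.0075, 0.0008, 0.0046, -0.0015, -0.0138, 0.0]]
```

View pics/mn.png

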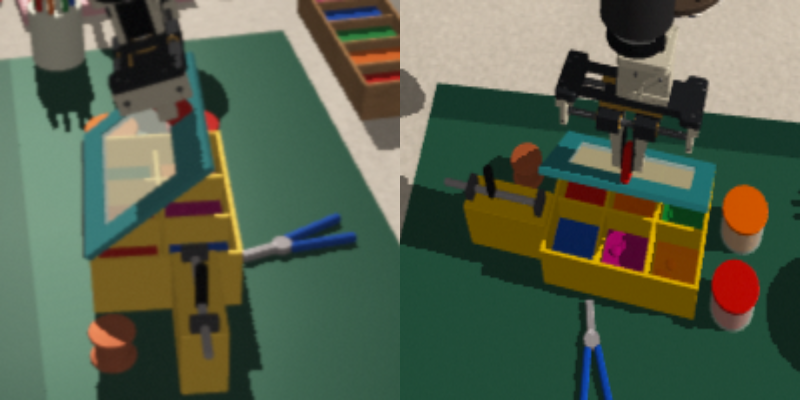

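The side and scene views show the lid held part open, at about 40° by the arm's pose. The bolt is out and the other things haven't been touched. Next I finish the last 5° and measure the lid plane by depth.

Emit:
play_rows --pt "-0.0073 0.0008 0.0049 -0.0015 -0.0138 0" --pt "-0.0075 0.0008 0.0046 -0.0015 -0.0138 0" --pt "0 0 0 0 0 0" --pt "0 0 0 0 0 0" --pt "0 0 0 0 0 0"

```text
clock: 12.95
tool_pos: [0.508, -0.0371, 0.2195]
orientation: [179.9, -19.9, -6.2]
force: [5.6, -1.6, 3.1]
opening: 0.012
gripper_force: 30.0
```

Run:
```python
from h import *
for n,f in(('side','p'),('scene','q')):
    p,d=snap(n,f)
    z=np.load(f+'.npz');fx,fy,cx,cy=z['k'];v,u=np.nonzero(d>0);D=d[v,u]
    W=(np.linalg.inv(z['w'])@np.c_[(u-cx)*D/fx,(v-cy)*D/fy,D,np.ones(len(D))].T)[:3].T
    c,s=np.cos(np.radians(YAW)),np.sin(np.radians(YAW));x,y=W[:,0]-.512,W[:,1]+.0395
    C=np.c_[c*x+s*y,-s*x+c*y,W[:,2]]; q=p[v,u].astype(int)
    m=(q[:,0]>q[:,2]+40)&(q[:,1]>q[:,2]+40)&(C[:,2]>.095)&(C[:,2]<.25)&(abs(C[:,1])<.118)&(abs(C[:,0])<.12)
    X=C[m]
    for _ in range(6):
        mu=X.mean(0);nn=np.linalg.svd(X-mu,full_matrices=False)[2][2];r=abs((X-mu)@nn);X=X[r<max(.003,np.percentile(r,75))] if _<5 else X
    nn*=np.sign(nn[2]);print(f,len(X),nn.round(3),np.degrees(np.arctan2(-nn[0],nn[2])))
o=get_obs();t=o['tool_pos'];h=cw(-.085,0,.08);x,z=np.hypot(*(t-h)[:2]),(t-h)[2]
print(o['clock'],o['orientation'],o['force'],np.hypot(x,z),np.degrees(np.arctan2(z,x)-np.arctan2(.0419,.1557)))
```

```text
p 775 [-0.702 -0.     0.712] 44.62454531420425
q 606 [-0.7   -0.003  0.714] 44.410521991010555
13.05 [179.91858291 -19.93752043  -6.18446677] [ 4.24663005 -1.41586025  3.22071759] 0.16114682683973894 44.871657810205974
```

```bash
python3 -c "
from plant import *
print(close_job())"
```

```text
the job is handed in; nothing more can be done
None
```

The bolt is drawn out to its stop and the lid is held open at about 44.6° (two camera measurements, 44.4° and 44.6°), with the fingers still gripping the red tab; the job was handed in at about 13 s, the pictures show nothing else moved, and no verdict came back.

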